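Ring biscuits onto the display skewer

ROBOT

A 6-joint arm with a two-finger parallel gripper is mounted at the origin on the work surface. World frame = base frame: x ahead of the robot, y to its left, z up, the work surface at z = 0. Lengths are in m, angles in rad, forces in N, time in s.
With the tool pointing down it reaches from about 0.35 to 0.85 m from the base axis. Payload 8.1 kg.
Tool frame: the origin (TCP) lies midway between the tips of the shut fingers; the grasp point (between the pads) lies 19 mm behind it; z points along the fingers, y is the line along which they close (so a half turn about z gives the same grasp; the last joint's range is limited). The gripper opens to 85 mm and grips with 20 to 120 N. Pads are 22 mm wide; open, the fingers measure 114 mm over their backs; the gripper's body (76 mm by 85 mm) begins 54 mm behind the grasp point. The pads swing forward as they close: fully open they stand 13 mm farther back than shut.
Start: joints at [-1.319, 0.13, 1.488, -0, 1.523, -0.085], TCP at [0.198, -0.566, 0.231] pointing down, gripper open.
Joint ranges: [-2.96, 2.96], [-0.89, 2.26], [0.02, 2.5], [-1.34, 4.48], [0, 2.73], [-2.66, 2.66]. Speed limits (rad/s): [2.39, 2.39, 2.79, 3.14, 3.14, 3.14].

INTERFACE

Orientations are given as a unit quaternion [x, y, z, w].
In Python, from station import readout, eyes, ticket, outline_of, spot_point gives the robot as it stands.
- The arm moves only by the tool arm_command, never from a script. Its argument "steps" is one flat list of numbers, 7 for each row, row after row: the gripper's target within -1 to 1 (fully open at 1, half-way at 0, shut at -1), then the shift along the tool's x, y, z in units of 40 mm (1.0 is 40 mm), then the turn, a rotation vector about the tool's x, y, z in degrees. In form: [grip, x, y, z, wx, wy, wz, grip, x, y, z, wx, wy, wz, ...]. A call has 1 to 5 rows; each row is the pose to reach, as a shift and turn from the pose commanded when the call began, along the tool's axes at that moment; what a row does not reach only later rows make up. A row lasts 1/12 s, in which the tool goes at most 41.7 mm and 7.16 degrees, less where a joint would pass 70% of its speed; a pose out of reach is approached as far as the arm can. A call with a gripper value outside its range is refused whole. The fingers move at their own pace and stop on an object; the grip force is fixed at half the most. Time passes only in rows, so rows that repeat a pose let the fingers close. It gives the time, the measured TCP pose, the force, the opening and the grip force at its end, in the units of the state.
- readout.state(): the state, without advancing time (a new reading comes with each control period).
- eyes.read_camera(name): name is "scene" or "side" or "wrist"; returns (picture, depth): 420x560x3 uint8, red, green, blue; 420x560 float32, m along the optical axis (not along the pixel's ray), 0 where there is no reading.
- eyes.camera_model(name): a dict with "intrinsics" (3x3 intrinsics, pixels), "pose" (4x4, takes a point from camera to world coordinates); the wrist camera has in their place "tool_from_camera" (4x4, takes a point from camera to tool coordinates, whose origin is the TCP and whose axes are the flange's). Camera axes: x right, y down, z forward; pixel columns grow to the right and rows downward; lengths in m; the calibration is good to about 2 mm. A picture is of the moment at which its call begins: read the wrist's pose just before it. camera_model takes no time and is no camera call.
- ticket.finish_job(): hands the job in; it is judged then, once.
Trained networks look in the newest picture that a camera, given by its name, has taken for a name from the list of things; names that differ only in an ending like _2 or _b are one class to them, and where a whole thing is asked for, a point or a joint stands for the part that bears it (a point fixed in the world has none). Each returns a list of dicts, best first, with "p" (0 to 1); they miss things now and then, are a little off and sometimes report something else, mostly with a low value. They report only what shows in the picture. A call takes as long as a camera call. They do not tell look-alikes from the thing itself.
- outline_of(name, camera): "mask" (420x560 bool, what is visible of it) and "extent" ([left, top, width, height] as shares, 0 to 1, of the picture: columns of its width, rows of its height, round what is visible of it).
- spot_point(name, camera): "position" ([column, row] as shares, 0 to 1, of the picture: columns of its width, rows of its height: a listed point, or the origin of a listed thing).
The state is a dict: "time_s": time; "qpos": joint angles; "dq": joint speeds; "tau": joint torques, N m; "eef_pos": TCP position; "tool_rot": TCP orientation; "contact_force": force on the tool from outside, world axes, zero at the start; "ft_torque": the same for the moment, N m; "gripper_width": finger opening in m; "gripper_force": force on a finger pad.
Only numpy, scipy, OpenCV 4.12 (cv2) and the standard library are available. Lean on these libraries where they do the work, as an engineer would, in place of code of your own. Each camera call takes 0.05 s, during which the arm holds its last target. There are 200 camera calls.

TASK

Take the skewer out of its trough, lay it empty across the two notches of the marble-and-brass stand and let go, then take it again by its wooden handle. Run it through all three ring biscuits standing in the rack, lift them off together, and lay the loaded skewer back across the stand's two notches, its rod about centred, so that all three biscuits hang on the rod between the notches; let go. Never touch the biscuits with the gripper or drop one, and do not disturb the other things on the counter.

Things in the scene. Friction and masses are not known exactly. Their poses are not given: they have to be found in the camera images.
- rod_mid (a point): mid-point of the skewer's bare steel rod, on its axis. Rod: 10 mm in diameter, 200 mm long (x = -100 to +100 mm). Behind it the pale wooden handle, 26 x 26 mm square, 80 mm long (x = -180 to -100 mm). x points along the rod to its free tip; 80 g, balances at about x = -50 mm. At the start it lies level, the handle sunk in the trough
- skewer_handle (a point): centre of the skewer's wooden handle, 140 mm behind rod_mid on the same axis; same axes as rod_mid
- trough: fixed dark wooden trough; origin on the counter, x towards the skewer's tip. Walls at x = -145 to +10 mm (34 mm apart, tops 81 mm high) flank the handle and 70 mm of rod: no room for fingers. A brass V notch (top 80 mm high) at x = 105 mm carries the rod, axis 60 mm high, rod_mid at about x = 40 mm. Grip the rod at x = 10 to 100 mm; it lifts straight up. Base 72 mm wide, 12 mm high
- stand: fixed display stand, origin on the counter at its middle: marble base 200 x 70 x 12 mm with two brass uprights at x = -80 and +80 mm, each topped by a V notch open upward (7 mm thick, mouth about 40 mm wide, tops 104 mm above the counter)
- stand_seat (a point): point half-way between the stand's two V notches, 85 mm above the counter, where the rod's mid-point lies when the rod rests in both; x runs from one notch to the other, pointing roughly the same way as the skewer in its trough
- rack: fixed pale wooden rack, origin on the counter at its middle: block 98 x 88 mm, 45 mm high; on top three slots in a row (22 mm wide, at x = -30, 0, +30 mm) between partitions and side rails, tops 61 mm above the counter. One biscuit stands on edge in each slot, the three holes in line along x
- rack_axis (a point): middle of the line through the three holes, 81 mm above the counter; x runs along the holes, pointing roughly the same way as the skewer in its trough
- skewer: the skewer as a body; same origin and axes as rod_mid
- biscuit0_center (a point): centre of the hole of the golden ring biscuit: hard baked ring 72 mm across, 18 mm thick, hole 32 mm, about 25 g, standing on edge in the rack; x is the axis of the hole. Hanging on the rod, its centre is 11 mm below the rod's axis.
- biscuit0: the golden ring biscuit as a body; its origin is on its lower edge at the start, 36 mm below the hole's centre
- biscuit1_center (a point): centre of the hole of the dark brown ring biscuit: hard baked ring 72 mm across, 18 mm thick, hole 32 mm, about 25 g, standing on edge in the rack; x is the axis of the hole. Hanging on the rod, its centre is 11 mm below the rod's axis.
- biscuit1: the dark brown ring biscuit as a body; its origin is on its lower edge at the start, 36 mm below the hole's centre
- biscuit2_center (a point): centre of the hole of the pale ring biscuit: hard baked ring 72 mm across, 18 mm thick, hole 32 mm, about 25 g, standing on edge in the rack; x is the axis of the hole. Hanging on the rod, its centre is 11 mm below the rod's axis.
- biscuit2: the pale ring biscuit as a body; its origin is on its lower edge at the start, 36 mm below the hole's centre
- cup: bystander: white ceramic cup with a handle, 72 mm across, 60 high; origin at the middle of its underside
- sugar_jar: bystander: clear glass jar with steel lid, 76 mm across, 100 high; origin at the middle of its underside
- flask: bystander: green bottle with black cap, 68 mm across, 170 high; origin at the middle of its underside
- syrup: bystander: small amber glass bottle with black cap, 60 mm across, 95 high; origin at the middle of its underside
- pitcher: bystander: steel milk pitcher, 80 mm across, 90 high; origin at the middle of its underside
- paper_cups: bystander: stack of white paper cups, 82 mm across at the top, 130 high; origin at the middle of its underside
There are look-alikes about, which are no part of the job. Leave any green or purple look-alike of the biscuit0 alone.

How it is judged:
By the outcome, as a careful person would: the job done as asked, in the order asked, and still so for the second after the job is handed in, with the robot touching nothing.
It also fails if it takes over 72 s, if anything falls off the work surface, if the arm or the gripper's body presses on something with over 40 N, if the wrist force passes 120 N, or if a joint passes its speed limit or range.

## Working session

There is one attempt and no reset: what is moved stays moved. The work goes in short steps, Python scripts to look and compute and a tool call to move; the robot and the scene stay as the last step left them, time stands still between calls to the robot, and variables do not carry over. Pictures are saved under pics/ and viewed, at most 10 in all, crops included, and the job is handed in when it is done.

Besides the shell and the picture viewer there is one more tool, called as name(argument=value, ...) on one line, values as JSON. arm_command: Moves the arm, as the interface text tells. Its arguments: {"type":"object","properties":{"steps":{"type":"array"}},"required":["steps"]}

```bash
ls; mkdir -p pics
python3 - <<'E'
from station import readout, eyes
import cv2,numpy as np
ims=[]
for c in ["scene","side"]:
    p,d=eyes.read_camera(c); np.savez(c+'.npz',p=p,d=d)
    ims.append(p)
    m=eyes.camera_model(c); print(c,np.round(m['intrinsics'],1).tolist(),np.round(m['pose'],3).tolist())
    cv2.imwrite(f'pics/{c}0.png',cv2.resize(p[:,:,::-1],(800,600)))
print(readout.state()); print(eyes.camera_model('wrist'))
E
```

```text
pics
scene [[538.8, 0.0, 280.0], [0.0, 538.8, 208.8], [0.0, 0.0, 1.0]] [[0.554, 0.603, -0.574, 1.454], [0.833, -0.413, 0.369, -0.499], [-0.015, -0.682, -0.731, 1.172], [0.0, 0.0, 0.0, 1.0]]
side [[516.7, 0.0, 285.4], [0.0, 516.7, 211.5], [0.0, 0.0, 1.0]] [[-0.778, -0.311, 0.546, -0.111], [-0.628, 0.361, -0.689, 0.944], [0.018, -0.879, -0.476, 0.739], [0.0, 0.0, 0.0, 1.0]]
{'time_s': 0.1, 'qpos': array([-1.31938866e+00,  1.31090447e-01,  1.48917538e+00, -1.42134679e-05,
        1.52295688e+00, -8.53735648e-02]), 'dq': array([-0.00068645, -0.00173268, -0.00160696,  0.00014639, -0.00076158,
        0.00091062]), 'tau': array([ 2.19618218e-03, -5.70951498e+01, -5.01943159e+01,  4.80243557e-05,
        8.08217068e-03,  1.15327617e-05]), 'eef_pos': array([ 0.1981816 , -0.56581556,  0.23034369]), 'tool_rot': array([ 9.85855385e-01,  1.67596229e-01, -7.46570902e-05, -8.11628699e-04]), 'contact_force': array([1.26415999, 0.15694289, 0.03112019]), 'ft_torque': array([-0.00122456, -0.0073164 , -0.06670347]), 'gripper_force': 0.0, 'gripper_width': 0.08501040386098495}
{'intrinsics': array([[376.85901663,   0.        , 271.10816613],
       [  0.        , 376.85901663, 201.02244743],
       [  0.        ,   0.        ,   1.        ]]), 'tool_from_camera': array([[-7.54785231e-05, -9.46743814e-01, -3.21987803e-01,
         8.29362221e-02],
       [ 9.99999995e-01, -9.40182726e-05,  4.20285960e-05,
        -6.06210220e-05],
       [-7.00630503e-05, -3.21987798e-01,  9.46743816e-01,
        -1.42023551e-01],
       [ 0.00000000e+00,  0.00000000e+00,  0.00000000e+00,
         1.00000000e+00]])}
```

View pics/scene0.png

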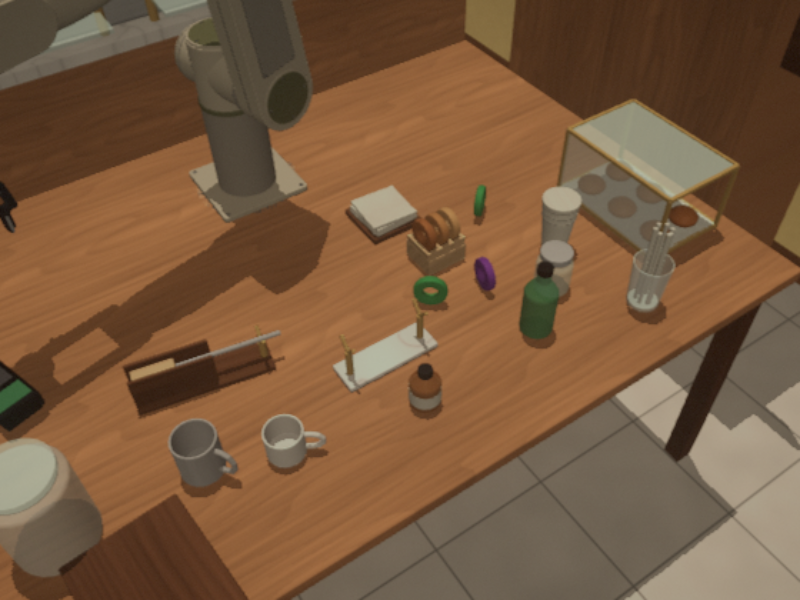

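View pics/side0.png

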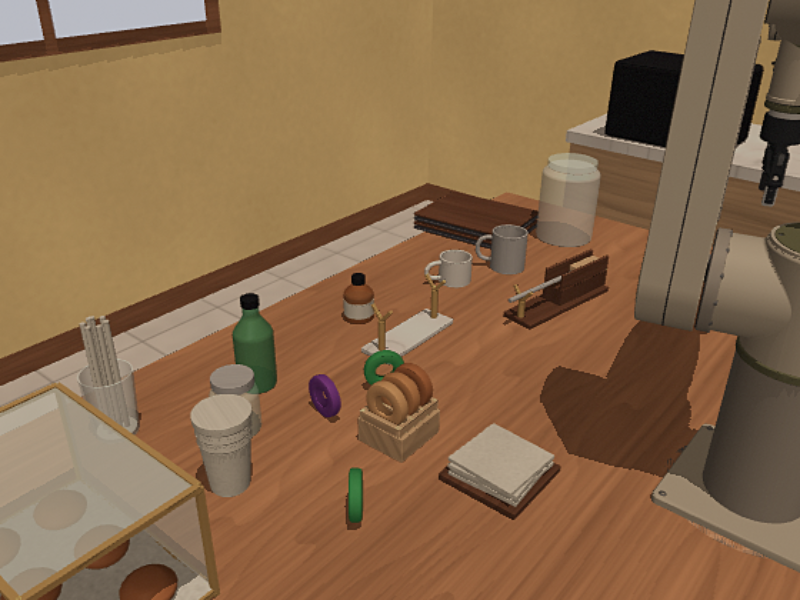

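Scene picture (800x600): the trough and skewer are at (205,370), handle at left and tip at (280,335). The stand is at (385,355) and the rack with three ring biscuits at (437,240). The look-alikes are a green ring at (430,290), a green ring at (480,200) and a purple ring at (485,273), none of them in the rack.

```bash
cat > h.py <<'E'
from station import readout, eyes, ticket, outline_of, spot_point
import numpy as np, cv2
from scipy.spatial.transform import Rotation as R
def pose(c,st=None):
    m=eyes.camera_model(c)
    if c!='wrist': return m['intrinsics'],m['pose']
    T=np.eye(4); T[:3,:3]=R.from_quat(st['tool_rot']).as_matrix(); T[:3,3]=st['eef_pos']
    return m['intrinsics'],T@m['tool_from_camera']
def cloud(d,K,T):
    v,u=np.mgrid[:d.shape[0],:d.shape[1]]
    P=np.stack([(u-K[0,2])/K[0,0]*d,(v-K[1,2])/K[1,1]*d,d],-1)
    return P@T[:3,:3].T+T[:3,3]
def ray(px,K,T):
    r=T[:3,:3]@np.array([(px[0]-K[0,2])/K[0,0],(px[1]-K[1,2])/K[1,1],1]); return T[:3,3],r/np.linalg.norm(r)
def tri(rs):
    A=sum(np.eye(3)-np.outer(d,d) for o,d in rs); b=sum((np.eye(3)-np.outer(d,d))@o for o,d in rs)
    return np.linalg.solve(A,b)
def atz(px,K,T,z):
    o,d=ray(px,K,T); return o+d*(z-o[2])/d[2]
E
python3 - <<'E'
from h import *
Z={'rod_mid':.06,'skewer_handle':.06,'stand_seat':.085,'rack_axis':.081,'biscuit0_center':.081,'biscuit1_center':.081,'biscuit2_center':.081,'trough':0,'stand':0,'rack':0,'cup':0,'sugar_jar':0,'flask':0,'syrup':0,'pitcher':0,'paper_cups':0}
for n in Z:
    out=[];rs=[]
    for c in ['scene','side']:
        K,T=pose(c); L=spot_point(n,c)
        for e in L[:3]:
            px=np.array(e['position'])*[560,420]; out.append((c[:2],round(e['p'],2),np.round(px).astype(int).tolist(),np.round(atz(px,K,T,Z[n]),3)[:2].tolist()))
        if L: rs.append(ray(np.array(L[0]['position'])*[560,420],K,T))
    print(n,np.round(tri(rs),3) if len(rs)>1 else None,out)
# clouds
P=[]
for c in ['scene','side']:
    f=np.load(c+'.npz');K,T=pose(c);X=cloud(f['d'],K,T);ok=f['d']>0;P.append(np.c_[X[ok],f['p'][ok]])
np.save('cl.npy',np.vstack(P))
E
```

```text
rod_mid [ 0.511 -0.275  0.057] [('sc', 0.73, [162, 246], [0.517, -0.274]), ('sc', 0.15, [162, 243], [0.506, -0.27]), ('si', 0.65, [379, 199], [0.508, -0.274]), ('si', 0.33, [355, 189], [0.6, -0.29])]
skewer_handle [ 0.485 -0.415  0.066] [('sc', 0.85, [107, 262], [0.483, -0.413]), ('si', 0.72, [410, 183], [0.49, -0.433]), ('si', 0.47, [275, 296], [0.448, 0.268]), ('si', 0.42, [279, 276], [0.488, 0.206])]
stand_seat [ 0.651 -0.016  0.082] [('sc', 0.71, [270, 231], [0.652, -0.018]), ('si', 0.68, [284, 209], [0.648, -0.01])]
rack_axis [0.471 0.229 0.082] [('sc', 0.94, [305, 159], [0.469, 0.229]), ('si', 0.87, [277, 275], [0.474, 0.23])]
biscuit0_center [0.54  0.15  0.002] [('sc', 0.78, [299, 202], [0.606, 0.109]), ('sc', 0.71, [338, 190], [0.63, 0.226]), ('sc', 0.61, [305, 161], [0.477, 0.222]), ('si', 0.8, [279, 277], [0.468, 0.231]), ('si', 0.78, [270, 256], [0.535, 0.181]), ('si', 0.7, [251, 346], [0.369, 0.428])]
biscuit1_center [0.472 0.199 0.081] [('sc', 0.49, [299, 164], [0.475, 0.201]), ('si', 0.92, [288, 269], [0.47, 0.196])]
biscuit2_center [0.47  0.257 0.08 ] [('sc', 0.75, [31
[... 867 characters left out ...]
1 -0.004] [('sc', 0.72, [376, 230], [0.758, 0.272]), ('si', 0.87, [181, 268], [0.746, 0.272]), ('si', 0.41, [379, 199], [0.565, -0.387])]
syrup [ 0.771 -0.014  0.005] [('sc', 0.75, [297, 279], [0.77, -0.011]), ('si', 0.86, [252, 220], [0.776, -0.021]), ('si', 0.57, [389, 210], [0.504, -0.343])]
pitcher [ 0.659 -0.41  -0.002] [('sc', 0.69, [141, 323], [0.661, -0.41]), ('si', 0.78, [358, 188], [0.656, -0.407]), ('si', 0.22, [285, 236], [0.649, -0.015])]
paper_cups [ 0.585  0.055 -0.091] [('sc', 0.68, [161, 245], [0.461, -0.263]), ('sc', 0.62, [387, 169], [0.579, 0.47]), ('sc', 0.3, [304, 169], [0.431, 0.253]), ('si', 0.58, [161, 338], [0.588, 0.465]), ('si', 0.55, [377, 200], [0.567, -0.376])]
```

Run:
```python
from h import *
C=np.load('cl.npy');X=C[:,:3]
def sel(c,r,z0,z1): return C[(np.hypot(*(X[:,:2]-c).T)<r)&(X[:,2]>z0)&(X[:,2]<z1)]
def line(p): 
    m=p[:,:2].mean(0);u=np.linalg.svd(p[:,:2]-m)[2][0]; return m,u*np.sign(u[1]),np.degrees(np.arctan2(*(u*np.sign(u[1]))[::-1]))
# rod: beyond trough notch and between, z .05-.07
for n,a,b in [('rod',.0,.25),]:
    p=sel([.53,-.18],.05,.05,.075);print('tip part',len(p),line(p)if len(p)>5 else '',np.round(p[:,:3].min(0),3),np.round(p[:,:3].max(0),3))
p=sel([.511,-.275],.03,.05,.075);print('mid',len(p),line(p))
# stand uprights
p=sel([.65,-.02],.11,.05,.115);k=p[:,1]>-.02
a,b=p[k][:,:3],p[~k][:,:3];print('upr',len(a),len(b),np.round(np.median(a,0),4),np.round(np.median(b,0),4));d=np.median(a,0)-np.median(b,0);print(np.linalg.norm(d),np.degrees(np.arctan2(d[1],d[0])),(np.median(a,0)+np.median(b,0))/2)
p=sel([.65,-.02],.13,.009,.016); w=p[p[:,3:6].min(1)>110];r=cv2.minAreaRect((w[:,:2]*1000).astype(np.float32));print('base',len(w),r,line(w))
p=sel([.471,.227],.08,.035,.05);r=cv2.minAreaRect((p[:,:2]*1000).astype(np.float32));print('rack block',len(p),r)
p=sel([.471,.227],.08,.020,.063);r=cv2.minAreaRect((p[:,:2]*1000).astype(np.float32));print('rack',len(p),r)
p=sel([.471,.227],.08,.100,.125);r=cv2.minAreaRect((p[:,:2]*1000).astype(np.float32));print('bisc tops',len(p),r)
for y in(.199,.229,.259):
    q=p[abs(p[:,1]-y)<.011]; print(y,len(q),np.round(q[:,:3].mean(0),3),q[:,2].max())
```

```text
tip part 194 (array([ 0.51642184, -0.20450382]), array([0.17617004, 0.98435975]), np.float64(79.85324537793497)) [ 0.492 -0.227  0.05 ] [ 0.539 -0.17   0.075]
mid 132 (array([ 0.5052705 , -0.27364871]), array([0.16974394, 0.9854882 ]), np.float64(80.2270682849683))
upr 295 218 [0.6533 0.0585 0.0724] [ 0.6492 -0.0957  0.0739]
0.15420774793851252 88.47873268182586 [ 0.65128942 -0.01860617  0.07316718]
base 1774 ((650.7169799804688, -19.895706176757812), (201.72779846191406, 159.10890197753906), 57.817779541015625) (array([ 0.64738008, -0.02077719]), array([0.03039205, 0.99953805]), np.float64(88.25839535949218))
rack block 575 ((470.86029052734375, 226.03448486328125), (94.771484375, 106.61219787597656), 1.1402900218963623)
rack 1712 ((471.3927307128906, 225.2520751953125), (95.65060424804688, 108.59049987792969), 0.8872377872467041)
bisc tops 912 ((471.0138244628906, 224.45928955078125), (65.14012145996094, 90.66641998291016), 2.4072299003601074)
0.199 244 [0.469 0.199 0.11 ] 0.1216428441898394
0.229 265 [0.467 0.23  0.11 ] 0.1209771156825612
0.259 285 [0.467 0.26  0.11 ] 0.12189280117962453
```

Run:
```python
from h import *
f=np.load('scene.npz');p=f['p'];a=cv2.resize(p[110:290,80:230,::-1],(400,480));b=cv2.resize(p[110:290,220:370,::-1],(400,480))
cv2.imwrite('pics/crop.png',np.hstack([a,b]))
```

```text
(no output)
```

View pics/crop.png

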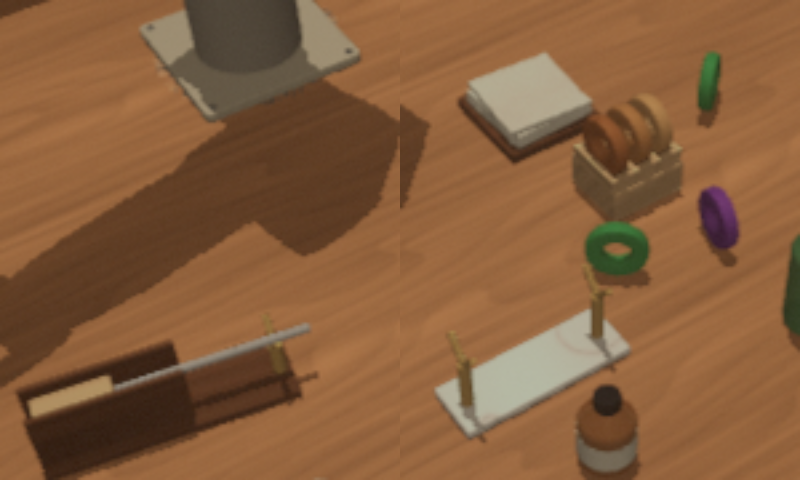

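Left half of the crop: skewer in the trough, handle at (70,400) and tip at (308,328). Right half: dark brown, golden and pale rings in the rack at (605-655,130). The green ring at (617,248), green ring at (710,80) and purple ring at (718,217) stand outside the rack, so they are look-alikes. My choices are the skewer in the trough and the three racked rings.

```bash
cat >> h.py <<'E'
def plan(p,yaw,pitch=0,st=None):
    """TCP target p, tool x at heading yaw (deg), tip-up pitch; prints shift (units) and turn (deg)."""
    st=st or readout.state(); R0=R.from_quat(st['tool_rot'])
    c,s=np.cos(np.radians(yaw)),np.sin(np.radians(yaw))
    M=R.from_matrix(np.array([[c,s,0],[s,-c,0],[0,0,-1]]).T.T)*R.from_euler('y',pitch,degrees=True)
    sh=R0.inv().apply(np.array(p)-st['eef_pos'])/.04; rv=(R0.inv()*M).as_rotvec(degrees=True)
    print('t',round(st['time_s'],2),'pos',np.round(st['eef_pos'],4),'w',round(st['gripper_width'],4),'F',np.round(st['contact_force'],1),'-> shift',np.round(sh,3).tolist(),'turn',np.round(rv,2).tolist())
E
python3 -c "
from h import *
plan([.511,-.2875,.20],80)"
```

```text
t 1.7 pos [ 0.1983 -0.5663  0.2313] w 0.0855 F [ 1.6 -0.2  0.1] -> shift [9.682, -3.995, 0.782] turn [0.0, -0.0, -60.7]
```

arm_command(steps=[1, 9.68, -4.0, 0.78, 0, 0, -60.7, 1, 9.68, -4.0, 0.78, 0, 0, -60.7, 1, 9.68, -4.0, 0.78, 0, 0, -60.7, 1, 9.68, -4.0, 0.78, 0, 0, -60.7, 1, 9.68, -4.0, 0.78, 0, 0, -60.7])

```text
time_s: 2.12
eef_pos: [0.3543, -0.4266, 0.2159]
tool_rot: [0.885, 0.465, 0.0, 0.0]
contact_force: [1.6, -1.3, -0.9]
gripper_width: 0.0855
gripper_force: 0.0
```

```bash
python3 -c "
from h import *
plan([.511,-.2875,.20],80)"
```

```text
t 2.12 pos [ 0.3543 -0.4266  0.2159] w 0.0855 F [ 1.6 -1.3 -0.9] -> shift [5.086, 1.251, 0.396] turn [0.02, 0.01, -24.58]
```

arm_command(steps=[1, 5.09, 1.25, 0.4, 0, 0, -24.6, 1, 5.09, 1.25, 0.4, 0, 0, -24.6, 1, 5.09, 1.25, 0.4, 0, 0, -24.6, 1, 5.09, 1.25, 0.4, 0, 0, -24.6, 1, 5.09, 1.25, 0.4, 0, 0, -24.6])

```text
time_s: 2.53
eef_pos: [0.5107, -0.2892, 0.2001]
tool_rot: [0.766, 0.642, 0.0, 0.0]
contact_force: [0.4, -0.7, -1.0]
gripper_width: 0.0855
gripper_force: 0.0
```

arm_command(steps=[1, 0, 0, 0, 0, 0, 0, 1, 0, 0, 0, 0, 0, 0])

```text
time_s: 2.7
eef_pos: [0.5107, -0.2887, 0.1995]
tool_rot: [0.766, 0.642, -0.0, -0.0]
contact_force: [-0.2, -0.4, 0.3]
gripper_width: 0.0857
gripper_force: 0.0
```

```bash
cat > look.py <<'E'
import sys
from h import *
st=readout.state(); p,d=eyes.read_camera('wrist'); K,T=pose('wrist',st)
np.savez('w.npz',p=p,d=d,K=K,T=T)
cv2.imwrite('pics/%s.png'%sys.argv[1],p[:,:,::-1])
E
python3 look.py w1
python3 - <<'E'
from h import *
plan([.511,-.2875,.20],80)
f=np.load('w.npz');X=cloud(f['d'],f['K'],f['T']);ok=f['d']>0
P=X[ok];C=f['p'][ok].astype(int)
u=np.array([.174,.985]);n=np.array([-.985,.174]);o=np.array([.505,-.319])
a=(P[:,:2]-o)@u;b=(P[:,:2]-o)@n
for lo,hi in [(.015,.03),(.03,.05),(.05,.07),(.07,.09),(.115,.14)]:
    k=(a>lo)&(a<hi)&(abs(b)<.03)&(P[:,2]>.05)&(P[:,2]<.085)
    print(lo,k.sum(),np.round([a[k].mean(),np.median(b[k]),P[k,2].max()],4) if k.any() else '')
for n_,z in [('rod_mid',.06),('skewer_handle',.06),('trough',0)]:
    print(n_,[(round(e['p'],2),np.round(atz(np.array(e['position'])*[560,420],f['K'],f['T'],z),4)) for e in spot_point(n_,'wrist')[:2]])
E
```

```text
t 2.75 pos [ 0.5097 -0.2901  0.1997] w 0.0855 F [ 0.6 -1.2 -0.3] -> shift [0.069, 0.02, -0.006] turn [-0.03, 0.01, -0.17]
0.015 235 [0.0226 0.006  0.0654]
0.03 332 [0.04   0.0059 0.0664]
0.05 362 [0.0603 0.0058 0.0656]
0.07 389 [0.0801 0.0057 0.0664]
0.115 557 [0.1273 0.006  0.0662]
rod_mid [(0.62, array([ 0.5054, -0.2753,  0.06  ]))]
skewer_handle [(0.87, array([ 0.4795, -0.4116,  0.06  ]))]
trough [(0.91, array([ 0.4974, -0.316 ,  0.    ]))]
```

View pics/w1.png

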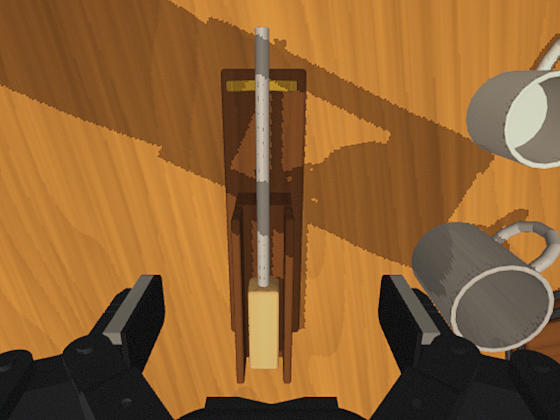

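Wrist picture: the rod lies along column 263, tip at (262,28), notch at (262,86), wall ends at row ~197, handle front at row ~280.

Run:
```python
from h import *
f=np.load('w.npz')
for n_,px,z in [('tip',(262,28),.065),('notch',(262,86),.075),('wallend',(263,198),.081),('handlefront',(263,280),.073)]:
    q=atz(px,f['K'],f['T'],z);print(n_,np.round(q,4),(q[:2]-[.505,-.319])@[.174,.985])
plan([.5048,-.2865,.060],80); plan([.5048,-.2865,.041],80)
```

```text
tip [ 0.5241 -0.1778  0.065 ] 0.1423733117178834
notch [ 0.5176 -0.2142  0.075 ] 0.10545508442997237
wallend [ 0.5042 -0.2909  0.081 ] 0.027568123475253427
handlefront [ 0.4909 -0.3623  0.073 ] -0.04507382231552663
t 2.9 pos [ 0.5086 -0.2919  0.2002] w 0.0855 F [ 0.1  0.1 -0.2] -> shift [0.117, -0.118, 3.504] turn [0.0, 0.02, -0.39]
t 2.9 pos [ 0.5086 -0.2919  0.2002] w 0.0855 F [ 0.1  0.1 -0.2] -> shift [0.117, -0.118, 3.979] turn [0.0, 0.02, -0.39]
```

```bash
python3 - <<'E'
from h import *
f=np.load('w.npz');X=cloud(f['d'],f['K'],f['T'])
u=np.array([.174,.985]);o=np.array([.505,-.319])
for c in (263,238,288):
  print(c)
  for r in list(range(20,110,10))+list(range(170,380,10)):
    q=X[r,c];print(r,round((q[:2]-o)@u,3),round(q[2],3),end=' | ')
E
python3 -c "
from h import *
for i in range(3):
  s=readout.state();print(s['eef_pos'],s['qpos'],s['time_s']);eyes.read_camera('wrist')
"
```

```text
263
20 0.155 -0.002 | 30 0.141 0.064 | 40 0.135 0.063 | 50 0.129 0.065 | 60 0.122 0.063 | 70 0.116 0.065 | 80 0.109 0.064 | 90 0.102 0.064 | 100 0.096 0.064 | 170 0.045 0.065 | 180 0.037 0.065 | 190 0.029 0.065 | 200 0.021 0.065 | 210 0.012 0.064 | 220 0.004 0.064 | 230 -0.005 0.064 | 240 -0.013 0.065 | 250 -0.022 0.065 | 260 -0.032 0.064 | 270 -0.04 0.065 | 280 -0.049 0.066 | 290 -0.057 0.068 | 300 -0.064 0.073 | 310 -0.074 0.073 | 320 -0.084 0.072 | 330 -0.094 0.072 | 340 -0.104 0.073 | 350 -0.114 0.073 | 360 -0.126 0.072 | 370 -0.203 0.001 | 238
20 0.155 -0.001 | 30 0.148 -0.001 | 40 0.14 -0.001 | 50 0.132 -0.0 | 60 0.124 -0.0 | 70 0.116 0.011 | 80 0.108 0.012 | 90 0.103 0.071 | 100 0.092 0.011 | 170 0.031 0.011 | 180 0.022 0.012 | 190 0.013 0.012 | 200 0.01 0.034 | 210 0.01 0.059 | 220 0.01 0.081 | 230 0.002 0.081 | 240 -0.006 0.08 | 250 -0.015 0.08 | 260 -0.023 0.081 | 270 -0.031 0.081 | 280 -0.041 0.081 | 290 -0.049 0.081 | 300 -0.058 0.082 | 310 -0.068 0.081 | 320 -0.078 0.08 | 330 -0.087 0.081 | 340 -0.097 0.081 | 350 -0.107 0.081 | 360 -0.119 0.08 | 370 -0.129 0.081 | 288
20
[... 250 characters left out ...]
 | 230 0.002 0.081 | 240 -0.006 0.08 | 250 -0.014 0.082 | 260 -0.023 0.08 | 270 -0.032 0.08 | 280 -0.04 0.081 | 290 -0.05 0.08 | 300 -0.059 0.081 | 310 -0.068 0.08 | 320 -0.078 0.081 | 330 -0.088 0.08 | 340 -0.097 0.082 | 350 -0.108 0.081 | 360 -0.119 0.08 | 370 -0.129 0.08 | [ 0.50860767 -0.29189511  0.20015173] [-6.08244363e-01  1.09635946e-01  1.56757850e+00 -3.08774809e-04
  1.46417242e+00 -4.26923925e-01] 2.9
[ 0.50854005 -0.29201258  0.2001787 ] [-6.08506213e-01  1.09552285e-01  1.56761876e+00 -2.59367508e-04
  1.46415070e+00 -4.26853402e-01] 2.95
[ 0.50853851 -0.29201219  0.20018015] [-6.08550084e-01  1.09541461e-01  1.56762771e+00 -1.90244150e-04
  1.46415251e+00 -4.26793020e-01] 3.0
```

```bash
python3 look.py w2
python3 - <<'E'
from h import *
f=np.load('w.npz');X=cloud(f['d'],f['K'],f['T']);P=X[f['d']>0]
u=np.array([.174,.985]);n=np.array([-.985,.174]);o=np.array([.505,-.319])
a=(P[:,:2]-o)@u;b=(P[:,:2]-o)@n
for lo,hi in [(.015,.05),(.05,.09),(.115,.14)]:
    k=(a>lo)&(a<hi)&(abs(b)<.02)&(P[:,2]>.058)&(P[:,2]<.07);print(np.median(b[k]),(b[k].min()+b[k].max())/2)
plan([.5048,-.2865,.10],80); plan([.5048,-.2865,.041],80)
E
```

```text
0.0060104828290116225 0.006230806480525569
0.006153187804116708 0.006410861050215061
0.006065174846312917 0.006212941201514617
t 3.1 pos [ 0.5087 -0.2918  0.2002] w 0.0855 F [-0.3 -0.3  0.1] -> shift [0.113, -0.12, 2.504] turn [0.01, 0.01, -0.4]
t 3.1 pos [ 0.5087 -0.2918  0.2002] w 0.0855 F [-0.3 -0.3  0.1] -> shift [0.113, -0.12, 3.979] turn [0.01, 0.01, -0.4]
```

arm_command(steps=[1, 0.11, -0.12, 0.8, 0, 0, -0.4, 1, 0.11, -0.12, 1.6, 0, 0, -0.4, 1, 0.11, -0.12, 2.4, 0, 0, -0.4, 1, 0.11, -0.12, 3.2, 0, 0, -0.4, 1, 0.11, -0.12, 3.97, 0, 0, -0.4])

```text
time_s: 3.52
eef_pos: [0.5049, -0.2861, 0.0399]
tool_rot: [0.766, 0.643, 0.0, 0.0]
contact_force: [-0.2, 0.1, 0.9]
gripper_width: 0.0854
gripper_force: 0.0
```

arm_command(steps=[1, 0, 0, 0, 0, 0, 0, 1, 0, 0, 0, 0, 0, 0])

```text
time_s: 3.68
eef_pos: [0.5035, -0.285, 0.0396]
tool_rot: [0.766, 0.643, -0.001, -0.002]
contact_force: [-0.1, -0.6, 0.8]
gripper_width: 0.0852
gripper_force: 0.0
```

```bash
python3 -c "
from h import *
plan([.5048,-.2865,.041],80)"
```

```text
t 3.68 pos [ 0.5035 -0.285   0.0396] w 0.0852 F [-0.1 -0.6  0.8] -> shift [-0.032, 0.038, -0.035] turn [-0.24, -0.11, 0.06]
```

arm_command(steps=[1, -0.03, 0.03, -0.03, 0, 0, 0, -1, -0.03, 0.03, -0.03, 0, 0, 0, -1, -0.03, 0.03, -0.03, 0, 0, 0, -1, -0.03, 0.03, -0.03, 0, 0, 0, -1, -0.03, 0.03, -0.03, 0, 0, 0])

```text
time_s: 4.1
eef_pos: [0.5071, -0.2875, 0.0437]
tool_rot: [0.765, 0.644, 0.0, 0.001]
contact_force: [-0.5, 0.8, 0.0]
gripper_width: 0.0387
gripper_force: 0.0
```

arm_command(steps=[-1, 0, 0, 0, 0, 0, 0, -1, 0, 0, 0, 0, 0, 0, -1, 0, 0, 0, 0, 0, 0, -1, 0, 0, 0, 0, 0, 0, -1, 0, 0, 0, 0, 0, 0])

```text
time_s: 4.52
eef_pos: [0.5055, -0.2868, 0.0426]
tool_rot: [0.765, 0.644, -0.001, -0.001]
contact_force: [-5.6, 0.7, 7.0]
gripper_width: 0.0078
gripper_force: 58.6
```

arm_command(steps=[-1, 0, 0, -0.2, 0, 0, 0, -1, 0, 0, -0.5, 0, 0, 0, -1, 0, 0, -1, 0, 0, 0, -1, 0, 0, -1.7, 0, 0, 0, -1, 0, 0, -2.5, 0, 0, 0])

```text
time_s: 4.93
eef_pos: [0.5056, -0.2863, 0.1429]
tool_rot: [0.765, 0.644, -0.0, -0.001]
contact_force: [0.7, 0.0, -1.1]
gripper_width: 0.008
gripper_force: 58.5
```

arm_command(steps=[-1, 0, 0, -0.4, 0, 0, 0, -1, 0, 0, -0.8, 0, 0, 0, -1, 0, 0, -0.8, 0, 0, 0])

```text
time_s: 5.18
eef_pos: [0.5088, -0.2885, 0.1803]
tool_rot: [0.765, 0.644, 0.001, 0.004]
contact_force: [0.6, -0.2, -0.2]
gripper_width: 0.0083
gripper_force: 58.5
```

```bash
python3 look.py w3
cat > rod.py <<'E'
from h import *
# rod axis as seen by wrist, in tool frame and world
f=np.load('w.npz');X=cloud(f['d'],f['K'],np.asarray(eyes.camera_model('wrist')['tool_from_camera']))
d=f['d'];k=(d>0)&(abs(X[...,1])<.035)&(abs(X[...,2]+.019)<.04)&(X[...,0]>.025)&(X[...,0]<.16)
k&=np.ptp(f['p'].astype(int),axis=2)<60
P=X[k];
if len(P)>30:
    for _ in range(3):
        m=np.median(P,0);cy=np.polyfit(P[:,0],P[:,1],1);cz=np.polyfit(P[:,0],P[:,2],1);P=P[(abs(P[:,1]-np.polyval(cy,P[:,0]))<.008)&(abs(P[:,2]-np.polyval(cz,P[:,0]))<.008)]
    print('n',len(P),'y0,slope deg',cy[1],np.degrees(cy[0]),'z0(top),slope deg',cz[1],np.degrees(cz[0]),'tip x',P[:,0].max())
E
python3 rod.py; python3 -c "
from h import *
plan([.5048,-.2865,.041],80)"
```

```text
n 7443 y0,slope deg 0.0002621213846769588 -0.4384145435409797 z0(top),slope deg -0.020460390039840706 -0.17562296802669117 tip x 0.10334191807416637
t 5.23 pos [ 0.508  -0.288   0.1777] w 0.0081 F [ 0.7  0.3 -0.8] -> shift [0.03, -0.103, 3.418] turn [0.3, 0.13, 0.11]
```

View pics/w3.png

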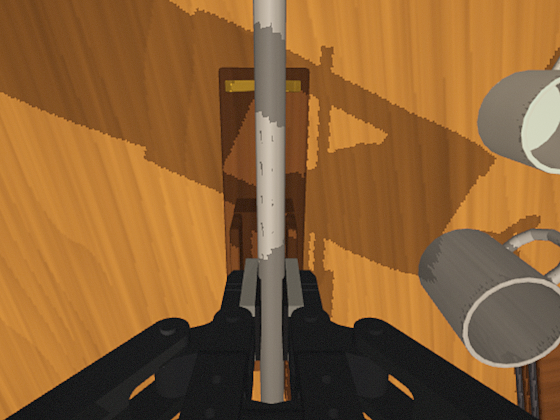

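Wrist picture: the skewer hangs level in the grip along column 270 and is clear of the trough. Next is the move to hover over the stand.

```bash
python3 -c "
from h import *
plan([.651,-.026,.20],88.4)"
```

```text
t 5.23 pos [ 0.508  -0.288   0.1777] w 0.0081 F [ 0.7  0.3 -0.8] -> shift [7.065, 2.4, -0.56] turn [0.29, 0.15, -8.29]
```

arm_command(steps=[-1, 1, 0.35, -0.3, 0, 0, -2, -1, 2, 0.7, -0.56, 0, 0, -4, -1, 3, 1, -0.56, 0, 0, -6, -1, 4, 1.36, -0.56, 0, 0, -8.3, -1, 4.9, 1.66, -0.56, 0, 0, -8.3])

```text
time_s: 5.65
eef_pos: [0.6049, -0.1048, 0.1956]
tool_rot: [0.716, 0.698, -0.0, -0.001]
contact_force: [1.4, -1.1, -0.7]
gripper_width: 0.0078
gripper_force: 58.5
```

arm_command(steps=[-1, 0, 0, 0, 0, 0, 0, -1, 0, 0, 0, 0, 0, 0, -1, 0, 0, 0, 0, 0, 0])

```text
time_s: 5.9
eef_pos: [0.6041, -0.1064, 0.1953]
tool_rot: [0.717, 0.698, -0.001, -0.001]
contact_force: [-0.6, -0.1, -0.5]
gripper_width: 0.0079
gripper_force: 58.6
```

```bash
python3 -c "
from h import *
plan([.651,-.026,.20],88.4)"
```

```text
t 5.9 pos [ 0.6041 -0.1064  0.1953] w 0.0079 F [-0.6 -0.1 -0.5] -> shift [2.04, 1.118, -0.12] turn [-0.13, -0.0, 0.06]
```

arm_command(steps=[-1, 0.7, 0.4, -0.12, 0, 0, 0, -1, 1.4, 0.8, -0.12, 0, 0, 0, -1, 2.04, 1.12, -0.12, 0, 0, 0, -1, 2.04, 1.12, -0.12, 0, 0, 0, -1, 2.04, 1.12, -0.12, 0, 0, 0])

```text
time_s: 6.32
eef_pos: [0.6516, -0.0267, 0.2007]
tool_rot: [0.717, 0.697, -0.001, -0.0]
contact_force: [-0.6, -0.2, -1.0]
gripper_width: 0.0081
gripper_force: 58.7
```

```bash
python3 look.py w4
cat > stand.py <<'E'
from h import *
f=np.load('w.npz');X=cloud(f['d'],f['K'],f['T']);ok=f['d']>0;P=X[ok]
th=np.radians(88.4);u=np.array([np.cos(th),np.sin(th)]);n=np.array([-u[1],u[0]]);o=np.array([.651,-.018])
a=(P[:,:2]-o)@u;b=(P[:,:2]-o)@n
for lo,hi in [(-.1,-.06),(.06,.1)]:
    for z0,z1 in[(.03,.06),(.085,.094),(.094,.108)]:
        k=(a>lo)&(a<hi)&(abs(b)<.04)&(P[:,2]>z0)&(P[:,2]<z1)
        if k.sum()>5: print((lo,z0),k.sum(),'a',np.round([a[k].min(),a[k].max()],4),'b',np.round([b[k].min(),b[k].max(),(b[k].min()+b[k].max())/2],4))
k=(abs(b)<.06)&(P[:,2]>.008)&(P[:,2]<.018)&(abs(a)<.13)
r=cv2.minAreaRect((np.c_[a,b][k]*1000).astype(np.float32));print('base a,b',k.sum(),r)
E
python3 stand.py;python3 rod.py; python3 -c "
from h import *
plan([.651,-.026,.20],88.4)"
```

```text
(0.06, 0.085) 156 a [0.0754 0.0821] b [-0.0107  0.0206  0.005 ]
(0.06, 0.094) 355 a [0.0754 0.083 ] b [-0.0184  0.0291  0.0053]
base a,b 9971 ((-0.8220977783203125, 2.8440170288085938), (199.58314514160156, 69.7650375366211), 1.7091076374053955)
n 7462 y0,slope deg 0.0002577335404137413 -0.2859643616062406 z0(top),slope deg -0.020417182053968946 -0.20245533612579447 tip x 0.10327566066131884
t 6.37 pos [ 0.6512 -0.0276  0.2008] w 0.0078 F [-0.  -1.1 -1. ] -> shift [0.039, -0.007, 0.019] turn [-0.08, 0.03, -0.04]
```

View pics/w4.png

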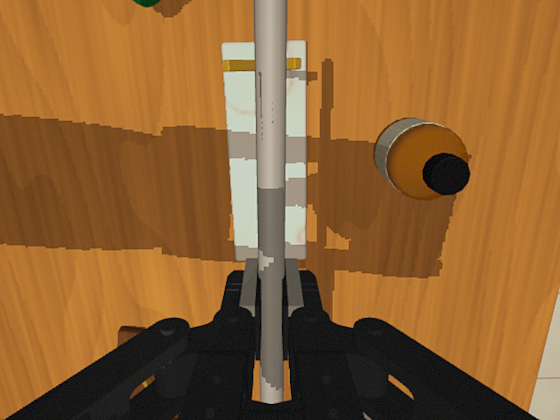

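Wrist picture: marble base at columns 225–305, far brass notch at (262,65), rod over it. The base fit gives centre (0.648,-0.019) and heading 90.1°, so I correct and lower.

```bash
python3 -c "
from h import *
plan([.648,-.0267,.115],89.8);plan([.648,-.0267,.0705],89.8)"
```

```text
t 6.37 pos [ 0.6512 -0.0276  0.2008] w 0.0078 F [-0.  -1.1 -1. ] -> shift [0.02, -0.079, 2.144] turn [-0.08, 0.03, -1.44]
t 6.37 pos [ 0.6512 -0.0276  0.2008] w 0.0078 F [-0.  -1.1 -1. ] -> shift [0.021, -0.077, 3.256] turn [-0.08, 0.03, -1.44]
```

arm_command(steps=[-1, 0.02, -0.08, 0.5, 0, 0, -1.4, -1, 0.02, -0.08, 1.1, 0, 0, -1.4, -1, 0.02, -0.08, 1.7, 0, 0, -1.4, -1, 0.02, -0.08, 2.1, 0, 0, -1.4, -1, 0.02, -0.08, 2.1, 0, 0, -1.4])

```text
time_s: 6.78
eef_pos: [0.6448, -0.0273, 0.1122]
tool_rot: [0.709, 0.705, -0.003, -0.003]
contact_force: [-1.7, -0.5, -0.9]
gripper_width: 0.008
gripper_force: 58.7
```

arm_command(steps=[-1, 0, 0, 0, 0, 0, 0, -1, 0, 0, 0, 0, 0, 0, -1, 0, 0, 0, 0, 0, 0])

```text
time_s: 7.03
eef_pos: [0.6498, -0.0263, 0.1199]
tool_rot: [0.709, 0.706, 0.001, 0.001]
contact_force: [-0.5, 0.7, -0.8]
gripper_width: 0.0085
gripper_force: 58.7
```

```bash
python3 -c "
from h import *
plan([.648,-.0267,.0705],89.8)"
```

```text
t 7.03 pos [ 0.6498 -0.0263  0.1199] w 0.0085 F [-0.5  0.7 -0.8] -> shift [-0.01, -0.049, 1.234] turn [0.18, 0.03, -0.04]
```

arm_command(steps=[-1, 0, -0.02, 0.25, 0, 0, 0, -1, 0, -0.02, 0.5, 0, 0, 0, -1, 0, -0.02, 0.75, 0, 0, 0, -1, 0, -0.02, 0.95, 0, 0, 0, -1, 0, -0.02, 1.08, 0, 0, 0])

```text
time_s: 7.45
eef_pos: [0.6466, -0.0252, 0.0719]
tool_rot: [0.708, 0.706, -0.001, -0.001]
contact_force: [-0.3, -0.2, -1.0]
gripper_width: 0.0081
gripper_force: 58.7
```

arm_command(steps=[-1, 0, 0, 0.05, 0, 0, 0, -1, 0, 0, 0.08, 0, 0, 0, -1, 0, 0, 0.08, 0, 0, 0, -1, 0, 0, 0.08, 0, 0, 0])

```text
time_s: 7.78
eef_pos: [0.6482, -0.0254, 0.0716]
tool_rot: [0.708, 0.706, 0.0, 0.0]
contact_force: [0.4, 0.6, -0.3]
gripper_width: 0.0078
gripper_force: 58.7
```

```bash
python3 -c "
from h import *
plan([.648,-.0267,.0695],89.8)"
```

```text
t 7.78 pos [ 0.6482 -0.0254  0.0716] w 0.0078 F [ 0.4  0.6 -0.3] -> shift [-0.032, -0.006, 0.054] turn [0.04, 0.01, 0.01]
```

arm_command(steps=[-1, -0.02, 0, 0.03, 0, 0, 0, -1, -0.02, 0, 0.06, 0, 0, 0, -1, -0.02, 0, 0.06, 0, 0, 0, -1, -0.02, 0, 0.06, 0, 0, 0])

```text
time_s: 8.12
eef_pos: [0.6479, -0.0262, 0.0688]
tool_rot: [0.708, 0.706, 0.0, 0.0]
contact_force: [-0.2, -0.9, -0.7]
gripper_width: 0.0078
gripper_force: 58.7
```

arm_command(steps=[-1, 0, 0, 0.03, 0, 0, 0, -1, 0, 0, 0.05, 0, 0, 0, -1, 0, 0, 0.05, 0, 0, 0, -1, 0, 0, 0.05, 0, 0, 0])

```text
time_s: 8.45
eef_pos: [0.6481, -0.0263, 0.0676]
tool_rot: [0.708, 0.706, 0.0, 0.0]
contact_force: [-2.6, -0.2, 5.8]
gripper_width: 0.008
gripper_force: 59.5
```

arm_command(steps=[0.5, 0, 0, -0.02, 0, 0, 0, 0.5, 0, 0, -0.02, 0, 0, 0, 0.5, 0, 0, -0.02, 0, 0, 0, 0.5, 0, 0, -0.02, 0, 0, 0, 0.5, 0, 0, -0.02, 0, 0, 0])

```text
time_s: 8.87
eef_pos: [0.6477, -0.0262, 0.0673]
tool_rot: [0.708, 0.706, -0.0, -0.0]
contact_force: [0.2, -0.1, -0.0]
gripper_width: 0.064
gripper_force: 0.0
```

arm_command(steps=[0.5, 0, 0, -0.5, 0, 0, 0, 0.5, 0, 0, -1, 0, 0, 0, 0.5, -1, 0, -1.8, 0, 0, 0, 0.5, -2, 0, -2.4, 0, 0, 0, 1, -3, 0, -2.4, 0, 0, 0])

```text
time_s: 9.28
eef_pos: [0.6498, -0.1353, 0.1671]
tool_rot: [0.707, 0.707, 0.002, 0.003]
contact_force: [0.9, -0.4, 0.5]
gripper_width: 0.0744
gripper_force: 0.0
```

arm_command(steps=[1, -0.3, 0, 0, 0, 0, 0, 1, -0.3, 0, 0, 0, 0, 0, 1, -0.3, 0, 0, 0, 0, 0, 1, -0.3, 0, 0, 0, 0, 0])

```text
time_s: 9.62
eef_pos: [0.647, -0.1461, 0.1608]
tool_rot: [0.708, 0.706, -0.0, -0.001]
contact_force: [-0.5, 0.9, -0.5]
gripper_width: 0.0855
gripper_force: 0.0
```

```bash
python3 look.py w5
python3 - <<'E'
from h import *
plan([.648,-.1587,.165],90.1)
f=np.load('w.npz');X=cloud(f['d'],f['K'],f['T']);ok=f['d']>0;P=X[ok]
x,y,z=P.T
def s(k,n): print(n,k.sum(),np.round([x[k].min(),x[k].max(),(x[k].min()+x[k].max())/2,np.median(x[k]),y[k].min(),y[k].max(),np.median(z[k])],4) if k.sum() else '')
k0=(abs(x-.648)<.03)
for y0 in(-.06,-.04,-.02,.0,.02,.04):s(k0&(abs(y-y0)<.008)&(z>.075)&(z<.1),'rod')
s(k0&(y<-.11)&(y>-.24)&(z>.09)&(z<.105),'handle top')
s(k0&(y<-.14)&(y>-.16)&(z>.09)&(z<.105),'handle near')
E
```

```text
t 9.67 pos [ 0.647  -0.1457  0.1609] w 0.0856 F [-0.2  1.4  1.1] -> shift [-0.325, 0.025, -0.104] turn [-0.09, -0.06, -0.23]
rod 572 [ 0.6437  0.6531  0.6484  0.6484 -0.0678 -0.052   0.0884]
rod 637 [ 0.6433  0.653   0.6482  0.6482 -0.0479 -0.032   0.0885]
rod 14 [ 0.6435  0.6529  0.6482  0.65   -0.028  -0.0273  0.0876]
rod 0 
rod 0 
rod 0 
handle top 5372 [ 0.6354  0.6615  0.6484  0.6485 -0.1944 -0.1104  0.0973]
handle near 1352 [ 0.6354  0.6613  0.6483  0.6486 -0.16   -0.14    0.0974]
```

View pics/w5.png

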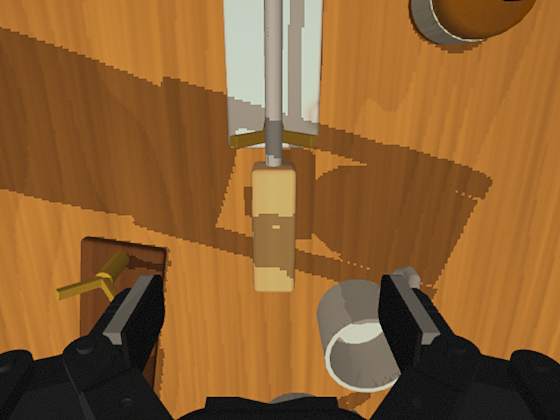

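Wrist picture: the skewer rests empty in both notches, with its handle at columns 252–295, rows 165–290, and the gripper clear of it. Fit: axis x=0.6483, handle from y=-0.194 to -0.114.

```bash
python3 -c "
from h import *
plan([.6483,-.151,.066],90)"
```

```text
t 9.67 pos [ 0.647  -0.1457  0.1609] w 0.0856 F [-0.2  1.4  1.1] -> shift [-0.135, 0.037, 2.371] turn [-0.09, -0.06, -0.13]
```

arm_command(steps=[1, -0.13, 0.03, 0.5, 0, 0, 0, 1, -0.13, 0.03, 1.1, 0, 0, 0, 1, -0.13, 0.03, 1.7, 0, 0, 0, 1, -0.13, 0.03, 2.2, 0, 0, 0, 1, -0.13, 0.03, 2.37, 0, 0, 0])

```text
time_s: 10.08
eef_pos: [0.6459, -0.1498, 0.0622]
tool_rot: [0.708, 0.707, -0.001, -0.003]
contact_force: [-0.9, 0.3, -0.2]
gripper_width: 0.0855
gripper_force: 0.0
```

arm_command(steps=[1, 0, 0, 0, 0, 0, 0, 1, 0, 0, 0, 0, 0, 0, 1, 0, 0, 0, 0, 0, 0, 1, 0, 0, 0, 0, 0, 0, 1, 0, 0, 0, 0, 0, 0])

```text
time_s: 10.5
eef_pos: [0.6498, -0.1526, 0.069]
tool_rot: [0.708, 0.706, 0.001, 0.001]
contact_force: [0.9, 0.8, -0.6]
gripper_width: 0.0854
gripper_force: 0.0
```

```bash
python3 -c "
from h import *
plan([.6483,-.151,.066],90)"
```

```text
t 10.5 pos [ 0.6498 -0.1526  0.069 ] w 0.0854 F [ 0.9  0.8 -0.6] -> shift [0.041, -0.037, 0.075] turn [0.15, 0.05, -0.19]
```

arm_command(steps=[1, 0.02, -0.02, 0.04, 0, 0, 0, 1, 0.02, -0.02, 0.04, 0, 0, 0, 1, 0.02, -0.02, 0.04, 0, 0, 0, 1, 0.02, -0.02, 0.04, 0, 0, 0, 1, 0.02, -0.02, 0.04, 0, 0, 0])

```text
time_s: 10.92
eef_pos: [0.6478, -0.1516, 0.0655]
tool_rot: [0.708, 0.706, 0.0, -0.0]
contact_force: [1.1, -0.3, 0.1]
gripper_width: 0.0855
gripper_force: 0.0
```

arm_command(steps=[1, 0, 0, 0, 0, 0, 0, 1, 0, 0, 0, 0, 0, 0, 1, 0, 0, 0, 0, 0, 0])

```text
time_s: 11.17
eef_pos: [0.6478, -0.1516, 0.0655]
tool_rot: [0.708, 0.706, -0.0, -0.0]
contact_force: [-0.0, 0.4, 0.2]
gripper_width: 0.0853
gripper_force: 0.0
```

```bash
python3 -c "
from h import *
plan([.6483,-.151,.066],90)"
```

```text
t 11.17 pos [ 0.6478 -0.1516  0.0655] w 0.0853 F [-0.   0.4  0.2] -> shift [0.015, 0.012, -0.012] turn [-0.0, -0.0, -0.2]
```

Settled within 1 mm of the target, so I close on the handle.

arm_command(steps=[-1, 0.01, 0.01, 0, 0, 0, 0, -1, 0.01, 0.01, 0, 0, 0, 0, -1, 0.01, 0.01, 0, 0, 0, 0, -1, 0.01, 0.01, 0, 0, 0, 0, -1, 0.01, 0.01, 0, 0, 0, 0])

```text
time_s: 11.58
eef_pos: [0.6482, -0.1512, 0.0655]
tool_rot: [0.708, 0.706, -0.0, -0.0]
contact_force: [0.0, -0.2, 0.4]
gripper_width: 0.0258
gripper_force: 16.1
```

arm_command(steps=[-1, 0, 0, 0, 0, 0, 0, -1, 0, 0, 0, 0, 0, 0, -1, 0, 0, 0, 0, 0, 0, -1, 0, 0, 0, 0, 0, 0])

```text
time_s: 11.92
eef_pos: [0.6482, -0.1512, 0.0655]
tool_rot: [0.708, 0.706, -0.0, -0.0]
contact_force: [0.2, 0.0, 0.1]
gripper_width: 0.0252
gripper_force: 62.9
```

arm_command(steps=[-1, 0, 0, -0.3, 0, 0, 0, -1, 0, 0, -0.7, 0, 0, 0, -1, 0, 0, -1.3, 0, 0, 0, -1, 0, 0, -1.9, 0, 0, 0, -1, 0, 0, -2.4, 0, 0, 0])

```text
time_s: 12.33
eef_pos: [0.6486, -0.1513, 0.1643]
tool_rot: [0.708, 0.706, 0.0, 0.001]
contact_force: [1.1, -0.8, -0.9]
gripper_width: 0.0253
gripper_force: 62.8
```

arm_command(steps=[-1, 0, 0, 0, 0, 0, 0, -1, 0, 0, 0, 0, 0, 0, -1, 0, 0, 0, 0, 0, 0, -1, 0, 0, 0, 0, 0, 0, -1, 0, 0, 0, 0, 0, 0])

```text
time_s: 12.75
eef_pos: [0.6472, -0.1509, 0.1596]
tool_rot: [0.708, 0.706, -0.001, -0.001]
contact_force: [-0.3, -0.7, -0.9]
gripper_width: 0.0251
gripper_force: 62.9
```

```bash
python3 look.py w6
cat > rod2.py <<'E'
from h import *
f=np.load('w.npz');d=f['d'];X=cloud(d,f['K'],np.asarray(eyes.camera_model('wrist')['tool_from_camera']))
k=(d>0)&(abs(X[...,1])<.02)&(abs(X[...,2]+.024)<.025)&(X[...,0]>.055)&(X[...,0]<.14); P=X[k]
bx=[];
for a in np.arange(.06,.125,.006):
    q=P[abs(P[:,0]-a)<.003]
    if len(q)>8: bx.append((a,(q[:,1].min()+q[:,1].max())/2,np.percentile(q[:,2],10)))
b=np.array(bx);cy=np.polyfit(b[:,0],b[:,1],1);cz=np.polyfit(b[:,0],b[:,2],1)
print('rod y0 %.4f slope %.2f deg; top z0 %.4f slope %.2f deg; range %.3f-%.3f'%(cy[1],np.degrees(cy[0]),cz[1],np.degrees(cz[0]),b[0,0],b[-1,0]))
h=X[(d>0)&(abs(X[...,1])<.02)&(abs(X[...,2]+.032)<.006)&(X[...,0]<.06)&(X[...,0]>-.01)];print('handle front x',np.percentile(h[:,0],99.5) if len(h) else None,len(h))
E
python3 rod2.py; python3 -c "
from h import *
plan([.4705,-.05,.16],91)"
```

```text
rod y0 0.0003 slope -0.23 deg; top z0 -0.0240 slope 0.05 deg; range 0.060-0.102
handle front x 0.03681188779319261 11083
t 12.8 pos [ 0.6473 -0.1509  0.1598] w 0.0254 F [ 0.1  0.1 -1.2] -> shift [2.508, -4.43, 0.009] turn [-0.15, -0.05, -1.2]
```

```bash
python3 -c "
from h import *
plan([.4763,-.0725,.15],91)"
```

```text
t 12.8 pos [ 0.6473 -0.1509  0.1598] w 0.0254 F [ 0.1  0.1 -1.2] -> shift [1.946, -4.282, 0.259] turn [-0.15, -0.05, -1.2]
```

arm_command(steps=[-1, 0.3, -0.6, 0, 0, 0, -0.3, -1, 0.7, -1.4, 0.1, 0, 0, -0.6, -1, 1, -2.2, 0.2, 0, 0, -1.2, -1, 1.3, -2.9, 0.26, 0, 0, -1.2, -1, 1.6, -3.5, 0.26, 0, 0, -1.2])

```text
time_s: 13.22
eef_pos: [0.5056, -0.0859, 0.1492]
tool_rot: [0.701, 0.713, -0.001, -0.001]
contact_force: [0.3, 0.4, 0.9]
gripper_width: 0.0254
gripper_force: 62.8
```

arm_command(steps=[-1, 0.2, -0.4, 0, 0, 0, 0, -1, 0.3, -0.65, 0, 0, 0, 0, -1, 0.35, -0.78, 0, 0, 0, 0, -1, 0.35, -0.78, 0, 0, 0, 0, -1, 0.35, -0.78, 0, 0, 0, 0])

```text
time_s: 13.63
eef_pos: [0.4773, -0.0734, 0.1511]
tool_rot: [0.701, 0.713, 0.0, 0.0]
contact_force: [0.9, 0.3, -0.6]
gripper_width: 0.0249
gripper_force: 62.8
```

arm_command(steps=[-1, 0, 0, 0, 0, 0, 0, -1, 0, 0, 0, 0, 0, 0, -1, 0, 0, 0, 0, 0, 0])

```text
time_s: 13.88
eef_pos: [0.4774, -0.0735, 0.151]
tool_rot: [0.701, 0.713, -0.0, -0.0]
contact_force: [-0.3, 0.1, -0.3]
gripper_width: 0.0253
gripper_force: 62.8
```

```bash
python3 -c "
from h import *
plan([.4763,-.0725,.062],91)"
```

```text
t 13.88 pos [ 0.4774 -0.0735  0.151 ] w 0.0253 F [-0.3  0.1 -0.3] -> shift [0.025, -0.027, 2.226] turn [-0.01, -0.01, -0.01]
```

arm_command(steps=[-1, 0.02, -0.03, 0.3, 0, 0, 0, -1, 0.02, -0.03, 0.8, 0, 0, 0, -1, 0.02, -0.03, 1.4, 0, 0, 0, -1, 0.02, -0.03, 1.9, 0, 0, 0, -1, 0.02, -0.03, 2.15, 0, 0, 0])

```text
time_s: 14.3
eef_pos: [0.4736, -0.0719, 0.0614]
tool_rot: [0.701, 0.713, -0.001, -0.002]
contact_force: [-0.7, -0.7, -0.9]
gripper_width: 0.0256
gripper_force: 62.8
```

arm_command(steps=[-1, 0, 0, 0.08, 0, 0, 0, -1, 0, 0, 0.08, 0, 0, 0, -1, 0, 0, 0.08, 0, 0, 0, -1, 0, 0, 0.08, 0, 0, 0, -1, 0, 0, 0.08, 0, 0, 0])

```text
time_s: 14.72
eef_pos: [0.4769, -0.0728, 0.0633]
tool_rot: [0.701, 0.713, 0.001, 0.001]
contact_force: [0.3, -0.1, -1.2]
gripper_width: 0.0251
gripper_force: 62.8
```

Run:
```python
from h import *
plan([.4763,-.0725,.062],91)
ims=[];st=readout.state();M=R.from_quat(st['tool_rot']).as_matrix()
for c in ['scene','side']:
    p,d=eyes.read_camera(c);K,T=pose(c);Ti=np.linalg.inv(T);X=cloud(d,K,T)
    tip=st['eef_pos']+M@[.237,-.0006,-.019]
    def pr(q): v=Ti[:3,:3]@q+Ti[:3,3]; return (K@v/v[2])[:2]
    print(c,'pred tip',np.round(tip,4),np.round(pr(tip),1))
    # rod points along tool x
    Y=(X-st['eef_pos'])@M
    k=(d>0)&(Y[...,0]>.12)&(Y[...,0]<.26)&(abs(Y[...,1])<.015)&(abs(Y[...,2]+.019)<.015)
    y=Y[k];print(len(y),'tip x',y[:,0].max(),'med y,z',np.median(y[:,1:],0))
    for n in ['biscuit0_center','biscuit1_center','biscuit2_center','rack_axis']:
        print(n,[(round(e['p'],2),np.round(atz(np.array(e['position'])*[560,420],K,T,.081),4)[:2].tolist()) for e in spot_point(n,c)[:3]])
    k=(d>0)&(X[...,2]>.1)&(X[...,2]<.125)&(abs(X[...,0]-.471)<.045)
    for y0 in (.199,.229,.259):
        q=X[k&(abs(X[...,1]-y0)<.012)];q=q[q[:,2]>.108]; print('top',y0,len(q),np.round([q[:,0].min(),q[:,0].max(),q[:,0].mean(),q[:,1].mean()],4) if len(q)>0 else '')
    u,v=pr(np.array([.47,.18,.08]));u,v=int(u),int(v);ims.append(cv2.resize(p[v-60:v+60,u-60:u+60,::-1],(400,400),interpolation=cv2.INTER_CUBIC))
cv2.imwrite('pics/pre.png',np.hstack(ims))
```

```text
t 14.72 pos [ 0.4769 -0.0728  0.0633] w 0.0251 F [ 0.3 -0.1 -1.2] -> shift [0.007, -0.016, 0.033] turn [0.14, 0.04, 0.01]
scene pred tip [0.4721 0.1642 0.0822] [288.4 167.6]
125 tip x 0.25987029257411237 med y,z [ 0.00027061 -0.02389143]
biscuit0_center [(0.71, [0.5079, 0.2061]), (0.6, [0.6128, 0.1105]), (0.56, [0.4749, 0.2201])]
biscuit1_center [(0.74, [0.4733, 0.0646]), (0.71, [0.4632, 0.2015]), (0.6, [0.471, -0.0717])]
biscuit2_center [(0.69, [0.4732, 0.2583])]
rack_axis [(0.57, [0.4667, 0.2193])]
top 0.199 50 [0.4477 0.496  0.4761 0.1933]
top 0.229 57 [0.4469 0.4978 0.4759 0.2243]
top 0.259 54 [0.4496 0.4992 0.4754 0.254 ]
side pred tip [0.4721 0.1642 0.0822] [296.1 262.2]
148 tip x 0.23487969308271028 med y,z [-0.00568297 -0.02151879]
biscuit0_center [(0.86, [0.374, 0.4264]), (0.67, [0.4754, 0.2229]), (0.66, [0.5563, 0.3082])]
biscuit1_center [(0.8, [0.4792, 0.1893])]
biscuit2_center [(0.79, [0.471, 0.2517])]
rack_axis [(0.71, [0.4753, 0.2243])]
top 0.199 114 [0.4461 0.4882 0.4659 0.1989]
top 0.229 119 [0.4442 0.4908 0.4658 0.231 ]
top 0.259 121 [0.4428 0.4905 0.4658 0.2604]
```

View pics/pre.png

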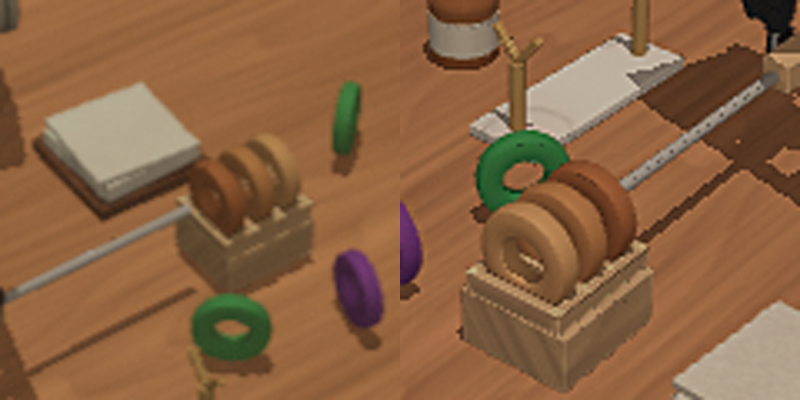

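Crop: in the scene view (left) the tip is at (190,212), just in front of the dark brown ring's hole. In the side view (right) the rod lines up with the three holes. I push in gently in two stages, watching the force.

arm_command(steps=[-1, 0.2, 0, 0.02, 0, 0, 0, -1, 0.5, 0, 0.02, 0, 0, 0, -1, 0.9, 0, 0.02, 0, 0, 0, -1, 1.2, 0, 0.02, 0, 0, 0, -1, 1.3, 0, 0.02, 0, 0, 0])

```text
time_s: 15.63
eef_pos: [0.4745, -0.0183, 0.061]
tool_rot: [0.7, 0.714, 0.0, -0.0]
contact_force: [0.4, 0.2, -1.0]
gripper_width: 0.0252
gripper_force: 62.8
```

arm_command(steps=[-1, 0, 0, 0, 0, 0, 0, -1, 0, 0, 0, 0, 0, 0, -1, 0, 0, 0, 0, 0, 0])

```text
time_s: 15.88
eef_pos: [0.4749, -0.0207, 0.0612]
tool_rot: [0.701, 0.713, -0.0, 0.0]
contact_force: [0.4, -0.1, -0.9]
gripper_width: 0.0251
gripper_force: 62.8
```

```bash
cat > chk.py <<'E'
import sys
from h import *
st=readout.state();M=R.from_quat(st['tool_rot']).as_matrix();ims=[]
for c in ['scene','side']:
    p,d=eyes.read_camera(c);K,T=pose(c);Ti=np.linalg.inv(T);X=cloud(d,K,T)
    v=Ti[:3,:3]@np.array([.47,.2,.08])+Ti[:3,3];u,v=(K@v/v[2])[:2].astype(int)
    ims.append(cv2.resize(p[v-60:v+60,u-60:u+60,::-1],(400,400),interpolation=cv2.INTER_CUBIC))
    k=(d>0)&(X[...,2]>.108)&(X[...,2]<.125)&(abs(X[...,0]-.471)<.045)
    for y0 in (.199,.229,.259):
        q=X[k&(abs(X[...,1]-y0)<.012)]; print(c,'top',y0,len(q),np.round([q[:,0].mean(),q[:,1].mean()],4))
cv2.imwrite('pics/%s.png'%sys.argv[1],np.hstack(ims))
E
python3 chk.py in1; python3 -c "
from h import *
plan([.4732,.092,.062],91)"
```

```text
scene top 0.199 48 [0.4771 0.1939]
scene top 0.229 48 [0.4745 0.2248]
scene top 0.259 49 [0.4734 0.2538]
side top 0.199 114 [0.4657 0.199 ]
side top 0.229 117 [0.4663 0.2306]
side top 0.259 123 [0.4655 0.2606]
t 15.98 pos [ 0.475  -0.021   0.0612] w 0.0246 F [-0.9  0.6  0. ] -> shift [2.824, 0.004, -0.02] turn [0.01, 0.01, -0.02]
```

The tip is through the first ring with no contact force and nothing has shifted. I continue.

arm_command(steps=[-1, 0.2, 0, 0, 0, 0, 0, -1, 0.5, 0, 0, 0, 0, 0, -1, 0.9, 0, 0, 0, 0, 0, -1, 1.2, 0, 0, 0, 0, 0, -1, 1.4, 0, 0, 0, 0, 0])

```text
time_s: 16.4
eef_pos: [0.4738, 0.0366, 0.0611]
tool_rot: [0.701, 0.713, 0.0, -0.0]
contact_force: [0.8, 1.1, -0.7]
gripper_width: 0.0251
gripper_force: 62.8
```

arm_command(steps=[-1, 0.2, 0, 0, 0, 0, 0, -1, 0.5, 0, 0, 0, 0, 0, -1, 0.9, 0, 0, 0, 0, 0, -1, 1.2, 0, 0, 0, 0, 0, -1, 1.4, 0, 0, 0, 0, 0])

```text
time_s: 16.82
eef_pos: [0.4728, 0.0925, 0.0611]
tool_rot: [0.701, 0.713, 0.0, -0.0]
contact_force: [0.1, 1.2, -1.1]
gripper_width: 0.0251
gripper_force: 62.8
```

arm_command(steps=[-1, 0, 0, 0, 0, 0, 0, -1, 0, 0, 0, 0, 0, 0, -1, 0, 0, 0, 0, 0, 0])

```text
time_s: 17.07
eef_pos: [0.4729, 0.091, 0.0611]
tool_rot: [0.701, 0.713, -0.0, 0.0]
contact_force: [-0.1, -0.3, -0.4]
gripper_width: 0.0253
gripper_force: 62.8
```

```bash
python3 chk.py in2; python3 -c "
from h import *
plan([.4732,.092,.062],91)"
```

```text
scene top 0.199 46 [0.477  0.1935]
scene top 0.229 55 [0.4755 0.2244]
scene top 0.259 54 [0.4762 0.254 ]
side top 0.199 113 [0.4664 0.1987]
side top 0.229 109 [0.4669 0.2303]
side top 0.259 122 [0.4652 0.2605]
t 17.17 pos [0.4729 0.0909 0.0611] w 0.0252 F [-0.1  0.1 -1.3] -> shift [0.028, 0.007, -0.022] turn [-0.0, 0.01, -0.03]
```

View pics/in2.png

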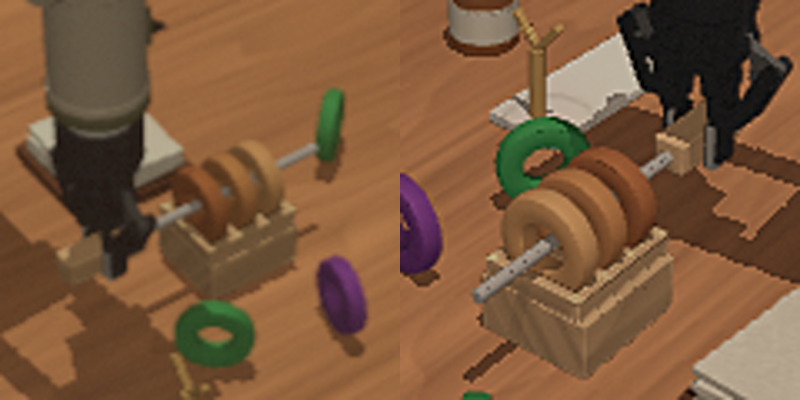

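The rod now passes through all three rings: in the side crop the tip emerges at (480,295), clear of the green look-alike. I lift gently.

arm_command(steps=[-1, 0, 0, -0.1, 0, 0, 0, -1, 0, 0, -0.22, 0, 0, 0, -1, 0, 0, -0.36, 0, 0, 0, -1, 0, 0, -0.5, 0, 0, 0, -1, 0, 0, -0.65, 0, 0, 0])

```text
time_s: 17.58
eef_pos: [0.473, 0.0914, 0.0879]
tool_rot: [0.701, 0.713, 0.0, 0.0]
contact_force: [-0.6, 0.4, -2.1]
gripper_width: 0.0252
gripper_force: 62.7
```

arm_command(steps=[-1, 0, 0, -0.2, 0, 0, 0, -1, 0, 0, -0.5, 0, 0, 0, -1, 0, 0, -0.8, 0, 0, 0, -1, 0, 0, -1.1, 0, 0, 0, -1, 0, 0, -1.4, 0, 0, 0])

```text
time_s: 18.0
eef_pos: [0.4732, 0.0915, 0.1449]
tool_rot: [0.701, 0.713, 0.0, 0.0]
contact_force: [-0.6, -1.0, -0.7]
gripper_width: 0.0252
gripper_force: 62.7
```

arm_command(steps=[-1, 0, 0, -0.3, 0, 0, 0, -1, 0, 0, -0.5, 0, 0, 0, -1, 0, 0, -0.6, 0, 0, 0, -1, 0, 0, -0.6, 0, 0, 0, -1, 0, 0, -0.6, 0, 0, 0])

```text
time_s: 18.42
eef_pos: [0.4728, 0.0915, 0.167]
tool_rot: [0.701, 0.713, -0.0, -0.0]
contact_force: [-0.1, 0.3, -2.2]
gripper_width: 0.025
gripper_force: 62.7
```

```bash
python3 look.py w7; python3 rod2.py
python3 - <<'E'
from h import *
plan([.4732,.092,.165],91)
p,d=eyes.read_camera('side');K,T=pose('side')
b=cv2.resize(p[170:350,180:360,::-1],(400,400));w=cv2.imread('pics/w7.png')
cv2.imwrite('pics/lift.png',np.hstack([b,cv2.resize(w,(400,400))]))
E
```

```text
rod y0 -0.0000 slope -0.01 deg; top z0 0.0075 slope -25.56 deg; range 0.060-0.102
handle front x 0.036822967208578763 11096
t 18.47 pos [0.4725 0.0914 0.1665] w 0.0253 F [-0.9 -0.3 -2.8] -> shift [0.014, 0.017, 0.037] turn [-0.06, 0.0, 0.01]
```

View pics/lift.png

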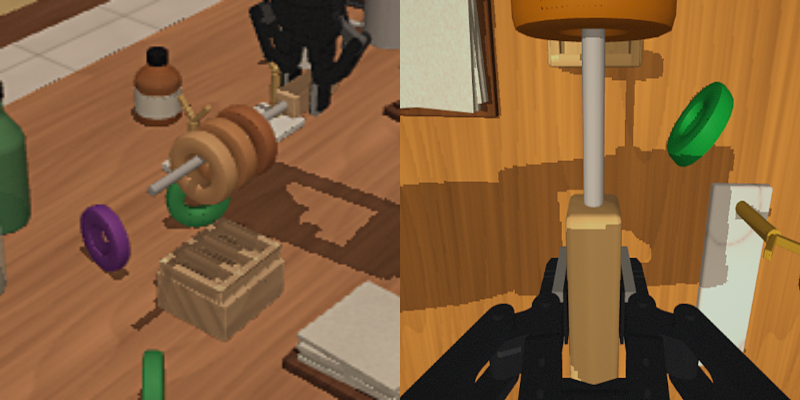

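All three rings hang on the rod (side crop (170–275,150)), the rack is empty, and the rod is level. Now I carry it smoothly back to the stand.

```bash
sed -i 's/<.14); P/<.14)\&(X[...,0]<XM); P/; s/^f=np.load/import sys\nXM=float(sys.argv[1]) if len(sys.argv)>1 else .14\nf=np.load/' rod2.py; python3 rod2.py .085; python3 -c "
from h import *
plan([.648,-.1557,.17],89.9)"
```

```text
rod y0 0.0005 slope -0.43 deg; top z0 -0.0240 slope 0.04 deg; range 0.060-0.084
handle front x 0.0368229894635727 11096
t 18.52 pos [0.4723 0.0914 0.1662] w 0.0253 F [ 0.4  1.4 -2.4] -> shift [-6.254, 4.282, -0.1] turn [-0.09, 0.01, 1.1]
```

arm_command(steps=[-1, -0.08, 0.06, -0.02, 0, 0, 0.1, -1, -0.25, 0.17, -0.04, 0, 0, 0.3, -1, -0.54, 0.37, -0.06, 0, 0, 0.5, -1, -0.91, 0.62, -0.08, 0, 0, 0.8, -1, -1.32, 0.9, -0.1, 0, 0, 1.1])

```text
time_s: 18.93
eef_pos: [0.5107, 0.038, 0.1712]
tool_rot: [0.708, 0.707, -0.0, 0.0]
contact_force: [0.4, 0.3, -1.2]
gripper_width: 0.0251
gripper_force: 62.7
```

arm_command(steps=[-1, -0.41, 0.28, 0, 0, 0, 0, -1, -0.83, 0.57, 0, 0, 0, 0, -1, -1.24, 0.85, 0, 0, 0, 0, -1, -1.65, 1.13, 0, 0, 0, 0, -1, -2.06, 1.41, 0, 0, 0, 0])

```text
time_s: 19.35
eef_pos: [0.567, -0.0455, 0.1708]
tool_rot: [0.708, 0.706, -0.0, 0.0]
contact_force: [0.0, 0.2, -1.9]
gripper_width: 0.0254
gripper_force: 62.7
```

```bash
python3 -c "
from h import *
plan([.648,-.1557,.17],89.9)"
```

```text
t 19.35 pos [ 0.567  -0.0455  0.1708] w 0.0254 F [ 0.   0.2 -1.9] -> shift [-2.749, 2.033, 0.021] turn [-0.01, 0.01, -0.05]
```

arm_command(steps=[-1, -0.4, 0.28, 0, 0, 0, 0, -1, -0.8, 0.57, 0, 0, 0, 0, -1, -1.2, 0.85, 0, 0, 0, 0, -1, -1.55, 1.15, 0, 0, 0, 0, -1, -1.85, 1.38, 0, 0, 0, 0])

```text
time_s: 19.77
eef_pos: [0.6221, -0.1201, 0.1707]
tool_rot: [0.708, 0.706, -0.0, 0.0]
contact_force: [-0.3, 1.1, -1.7]
gripper_width: 0.0253
gripper_force: 62.7
```

arm_command(steps=[-1, -0.25, 0.18, 0, 0, 0, 0, -1, -0.47, 0.34, 0, 0, 0, 0, -1, -0.65, 0.48, 0, 0, 0, 0, -1, -0.78, 0.57, 0, 0, 0, 0, -1, -0.84, 0.62, 0, 0, 0, 0])

```text
time_s: 20.18
eef_pos: [0.6462, -0.1524, 0.1707]
tool_rot: [0.708, 0.706, -0.0, -0.0]
contact_force: [0.1, -0.5, -1.0]
gripper_width: 0.0249
gripper_force: 62.7
```

arm_command(steps=[-1, 0, 0, 0, 0, 0, 0, -1, 0, 0, 0, 0, 0, 0, -1, 0, 0, 0, 0, 0, 0, -1, 0, 0, 0, 0, 0, 0])

```text
time_s: 20.52
eef_pos: [0.6458, -0.1504, 0.1712]
tool_rot: [0.707, 0.707, 0.0, -0.0]
contact_force: [0.2, -0.2, -2.1]
gripper_width: 0.0253
gripper_force: 62.7
```

```bash
cat > b.py <<'E'
from h import *
st=readout.state()
plan([.648,-.1557,.066],89.9,st=st)
# biscuits along y: by depth in scene/side in band around rod
rz=st['eef_pos'][2]+.019
for c in ['scene','side']:
    p,d=eyes.read_camera(c);K,T=pose(c);X=cloud(d,K,T)
    k=(d>0)&(abs(X[...,0]-st['eef_pos'][0])<.04)&(X[...,2]>rz+.012)&(X[...,2]<rz+.03)&(X[...,1]>-.12)&(X[...,1]<.11)
    h,e=np.histogram(X[k][:,1],np.arange(-.12,.111,.005));print(c,[(round(float(a),3),int(n)) for a,n in zip(e,h) if n>2])
    for n in ['biscuit0_center','biscuit1_center','biscuit2_center','rod_mid']:
        print(n,[(round(q['p'],2),np.round(atz(np.array(q['position'])*[560,420],K,T,rz-(.011 if n!='rod_mid' else 0)),3)[:2].tolist()) for q in spot_point(n,c)[:4]])
E
python3 b.py; python3 look.py w8; python3 stand.py; python3 rod2.py .08
```

```text
t 20.52 pos [ 0.6458 -0.1504  0.1712] w 0.0253 F [ 0.2 -0.2 -2.1] -> shift [-0.134, 0.055, 2.631] turn [0.0, -0.01, 0.04]
scene [(-0.06, 32), (-0.055, 40), (-0.05, 29), (-0.045, 22), (-0.03, 9), (-0.025, 44), (-0.02, 35), (-0.015, 28), (-0.01, 11), (0.0, 13), (0.005, 46), (0.01, 32), (0.015, 29), (0.02, 4)]
biscuit0_center [(0.88, [0.656, -0.025]), (0.81, [0.675, 0.054]), (0.78, [0.714, 0.163])]
biscuit1_center [(0.7, [0.646, -0.036])]
biscuit2_center [(0.76, [0.65, 0.01])]
rod_mid [(0.64, [0.639, -0.011]), (0.52, [0.733, -0.067])]
side [(-0.12, 4), (-0.115, 5), (-0.055, 4), (-0.05, 14), (-0.045, 23), (-0.04, 47), (-0.035, 4), (-0.025, 7), (-0.02, 11), (-0.015, 18), (-0.01, 39), (-0.005, 19), (0.01, 15), (0.015, 21), (0.02, 43), (0.025, 23)]
biscuit0_center [(0.93, [0.431, 0.308]), (0.93, [0.458, 0.395]), (0.7, [0.65, -0.033]), (0.68, [0.302, 0.5])]
biscuit1_center [(0.58, [0.647, -0.05])]
biscuit2_center [(0.71, [0.638, 0.018]), (0.49, [0.534, 0.132])]
rod_mid [(0.83, [0.651, -0.01])]
(-0.1, 0.085) 266 a [-0.0848 -0.0767] b [-0.0201  0.0197 -0.0002]
(-0.1, 0.094) 419 a [-0.0849 -0.0765] b [-0.0235  0.0239  0.0002]
base a,b 4851 ((-65.01815795898438, 0.7404327392578125), (71.04454040527344, 70.0643081665039), 1.580414056777954)
rod y0 0.0006 slope -0.50 deg; top z0 -0.0246 slope 0.67 deg; range 0.060-0.078
handle front x 0.03676066989674603 11059
```

arm_command(steps=[-1, -0.03, 0.02, 0.1, 0, 0, 0, -1, -0.07, 0.04, 0.3, 0, 0, 0, -1, -0.11, 0.05, 0.6, 0, 0, 0, -1, -0.13, 0.055, 0.95, 0, 0, 0, -1, -0.13, 0.055, 1.25, 0, 0, 0])

```text
time_s: 21.48
eef_pos: [0.6473, -0.1562, 0.1184]
tool_rot: [0.708, 0.706, -0.001, -0.001]
contact_force: [-0.6, -0.6, -2.3]
gripper_width: 0.0249
gripper_force: 62.7
```

arm_command(steps=[-1, 0, 0, 0.2, 0, 0, 0, -1, 0, 0, 0.35, 0, 0, 0, -1, 0, 0, 0.45, 0, 0, 0, -1, 0, 0, 0.5, 0, 0, 0, -1, 0, 0, 0.5, 0, 0, 0])

```text
time_s: 21.9
eef_pos: [0.6481, -0.156, 0.1008]
tool_rot: [0.708, 0.707, -0.0, -0.0]
contact_force: [0.3, -0.1, -0.8]
gripper_width: 0.0254
gripper_force: 62.7
```

arm_command(steps=[-1, 0, 0, 0, 0, 0, 0, -1, 0, 0, 0, 0, 0, 0])

```text
time_s: 22.07
eef_pos: [0.6487, -0.1562, 0.1021]
tool_rot: [0.708, 0.707, 0.0, 0.001]
contact_force: [0.1, 0.3, -1.9]
gripper_width: 0.0255
gripper_force: 62.7
```

```bash
python3 -c "
from h import *
plan([.648,-.1557,.067],89.9)"
```

```text
t 22.07 pos [ 0.6487 -0.1562  0.1021] w 0.0255 F [ 0.1  0.3 -1.9] -> shift [0.014, -0.019, 0.878] turn [0.08, 0.03, 0.01]
```

arm_command(steps=[-1, 0, -0.01, 0.15, 0, 0, 0, -1, 0, -0.01, 0.35, 0, 0, 0, -1, 0, -0.01, 0.55, 0, 0, 0, -1, 0, -0.01, 0.7, 0, 0, 0, -1, 0, -0.01, 0.8, 0, 0, 0])

```text
time_s: 22.48
eef_pos: [0.6467, -0.1558, 0.0671]
tool_rot: [0.708, 0.707, -0.001, -0.001]
contact_force: [0.7, -0.1, 1.6]
gripper_width: 0.0251
gripper_force: 63.2
```

arm_command(steps=[-1, 0, 0, 0.04, 0, 0, 0, -1, 0, 0, 0.06, 0, 0, 0, -1, 0, 0, 0.06, 0, 0, 0, -1, 0, 0, 0.06, 0, 0, 0])

```text
time_s: 22.82
eef_pos: [0.6477, -0.1562, 0.0669]
tool_rot: [0.708, 0.707, -0.0, 0.0]
contact_force: [0.2, 0.4, -0.4]
gripper_width: 0.0251
gripper_force: 62.7
```

```bash
python3 -c "
from h import *
plan([.648,-.1557,.0653],89.9)"
```

```text
t 22.82 pos [ 0.6477 -0.1562  0.0669] w 0.0251 F [ 0.2  0.4 -0.4] -> shift [0.011, 0.006, 0.039] turn [0.0, 0.01, 0.01]
```

arm_command(steps=[-1, 0, 0, 0.02, 0, 0, 0, -1, 0, 0, 0.04, 0, 0, 0, -1, 0, 0, 0.05, 0, 0, 0, -1, 0, 0, 0.05, 0, 0, 0])

```text
time_s: 23.15
eef_pos: [0.6482, -0.1562, 0.0654]
tool_rot: [0.708, 0.707, 0.0, 0.001]
contact_force: [0.9, 0.4, 3.0]
gripper_width: 0.025
gripper_force: 63.2
```

```bash
python3 b.py | grep -v _center
```

```text
t 23.15 pos [ 0.6482 -0.1562  0.0654] w 0.025 F [0.9 0.4 3. ] -> shift [0.013, -0.006, -0.015] turn [0.07, 0.01, 0.01]
scene [(-0.105, 6), (-0.1, 8), (-0.065, 37), (-0.06, 34), (-0.055, 27), (-0.05, 24), (-0.035, 15), (-0.03, 45), (-0.025, 28), (-0.02, 20), (-0.015, 8), (-0.005, 25), (0.0, 37), (0.005, 29), (0.01, 21), (0.015, 3), (0.055, 7), (0.06, 7)]
rod_mid [(0.63, [0.652, -0.025])]
side [(-0.12, 3), (-0.1, 4), (-0.06, 11), (-0.055, 14), (-0.05, 30), (-0.045, 35), (-0.04, 5), (-0.03, 5), (-0.025, 16), (-0.02, 22), (-0.015, 41), (-0.01, 14), (0.0, 6), (0.005, 17), (0.01, 18), (0.015, 50), (0.02, 13), (0.06, 4), (0.065, 7)]
rod_mid [(0.48, [0.654, -0.014]), (0.34, [0.657, -0.027])]
```

arm_command(steps=[0.3, 0, 0, 0, 0, 0, 0, 0.3, 0, 0, 0, 0, 0, 0, 0.3, 0, 0, 0, 0, 0, 0, 0.3, 0, 0, 0, 0, 0, 0, 0.3, 0, 0, 0, 0, 0, 0])

```text
time_s: 24.07
eef_pos: [0.6473, -0.156, 0.0641]
tool_rot: [0.708, 0.707, -0.0, -0.0]
contact_force: [-0.1, -0.1, -0.1]
gripper_width: 0.0555
gripper_force: 0.0
```

arm_command(steps=[0.3, 0, 0, -0.2, 0, 0, 0, 0.3, 0, 0, -0.6, 0, 0, 0, 0.3, 0, 0, -1.1, 0, 0, 0, 0.3, 0, 0, -1.8, 0, 0, 0, 0.3, 0, 0, -2.6, 0, 0, 0])

```text
time_s: 24.48
eef_pos: [0.6465, -0.1557, 0.1685]
tool_rot: [0.708, 0.707, -0.001, -0.001]
contact_force: [0.8, -0.6, -0.1]
gripper_width: 0.0555
gripper_force: 0.0
```

arm_command(steps=[0.3, -0.4, 0, -0.5, 0, 0, 0, 0.3, -0.8, 0, -1, 0, 0, 0, 0.3, -1, 0, -1.2, 0, 0, 0, 0.3, -1, 0, -1.2, 0, 0, 0, 0.3, -1, 0, -1.2, 0, 0, 0])

```text
time_s: 24.9
eef_pos: [0.6476, -0.1962, 0.2164]
tool_rot: [0.708, 0.706, 0.0, -0.0]
contact_force: [-0.6, -0.2, -1.0]
gripper_width: 0.0555
gripper_force: 0.0
```

Run:
```python
from h import *
st=readout.state();print(st['eef_pos'])
f=eyes.read_camera('wrist');K,T=pose('wrist',st);X=cloud(f[1],K,T);P=X[f[1]>0];x,y,z=P.T
k=(abs(x-.648)<.03)&(y<-.11)&(y>-.24)&(z>.09)&(z<.105);print('handle',k.sum(),np.round([x[k].min(),x[k].max(),y[k].min(),y[k].max(),np.median(z[k])],4))
k=(abs(x-.648)<.012)&(y<-.07)&(y>-.105)&(z>.075)&(z<.1);print('rod',k.sum(),np.round([np.median(x[k]),np.percentile(z[k],90)],4))
rz=.085
for c in ['scene','side']:
    p,d=eyes.read_camera(c);K,T=pose(c);X=cloud(d,K,T)
    k=(d>0)&(abs(X[...,0]-.648)<.02)&(X[...,2]>rz+.012)&(X[...,2]<rz+.03)&(X[...,1]>-.12)&(X[...,1]<.11)
    h,e=np.histogram(X[k][:,1],np.arange(-.12,.111,.005));print(c,[(round(float(a),3),int(n)) for a,n in zip(e,h) if n>2])
    k=(d>0)&(abs(X[...,0]-.648)<.012)&(abs(X[...,2]-.087)<.01)&(X[...,1]>.06)&(X[...,1]<.13);print('tip y',np.percentile(X[k][:,1],[1,99]),np.median(X[k],0))
    for n,z in [('cup',0),('syrup',0),('pitcher',0),('flask',0)]:
        L=spot_point(n,c);print(n,np.round(atz(np.array(L[0]['position'])*[560,420],K,T,z),3)[:2] if L else None)
```

```text
[ 0.64760932 -0.19620469  0.21642494]
handle 4173 [ 0.6357  0.6619 -0.2    -0.1101  0.0973]
rod 1112 [0.6485 0.0897]
scene [(-0.105, 3), (-0.065, 28), (-0.06, 22), (-0.055, 22), (-0.05, 15), (-0.035, 13), (-0.03, 27), (-0.025, 21), (-0.02, 21), (-0.015, 4), (-0.005, 13), (0.0, 31), (0.005, 24), (0.01, 20), (0.055, 4), (0.06, 4)]
tip y [0.06075227 0.07923717] [0.64916215 0.06985395 0.08918343]
cup [ 0.724 -0.271]
syrup [ 0.765 -0.018]
pitcher [ 0.666 -0.408]
flask [0.752 0.266]
side [(-0.12, 5), (-0.095, 3), (-0.06, 6), (-0.055, 12), (-0.05, 24), (-0.045, 28), (-0.04, 5), (-0.03, 5), (-0.025, 10), (-0.02, 16), (-0.015, 23), (-0.01, 20), (0.0, 3), (0.005, 11), (0.01, 18), (0.015, 35), (0.02, 9), (0.065, 3)]
tip y [0.06132567 0.08532944] [0.64576147 0.06779959 0.08725854]
cup [ 0.737 -0.269]
syrup [ 0.775 -0.009]
pitcher [ 0.672 -0.417]
flask [0.749 0.274]
```

```bash
python3 -c "
from h import *
print(ticket.finish_job())"
```

```text
the job is handed in; nothing more can be done
None
```

The job is handed in at about 25 s of the 72 s allowed. The loaded skewer rests in both notches with its rod centred and all three biscuits hanging between them; the gripper is clear, and the bystanders I re-checked (cup, syrup, pitcher and flask) had not moved beyond measuring error.

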